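# Lock the filter cartridge into the bench aspirator

### The job

Fit the filter cartridge (the wide one with the bar grip and two lugs) into the round port on top of the bench aspirator: line its lugs up with the two slots, push it down until its flange sits on the port's rim, then twist it clockwise, seen from above, round to about its stop so that the lugs are locked well under the rim. Let go and leave it seated flat; leave the smaller blanking plug with the round knob standing where it is.

Things in the scene. Friction and masses are not known exactly. Their poses are not given: they have to be found in the camera images.
- aspirator: bench aspirator: white box 112 x 112 mm, 76 mm high, aluminium top, fixed to the desk; gauge and switch on its front (-x) face, two hose barbs 22 mm long at the back (+x). Origin: centre of its underside, z up. Lugs let down the port's slots turn freely, only clockwise from above (negative yaw), to a stop about 78 degrees from the slots; from 50 degrees on they are locked under the lip
- port (a point): centre of the port's mouth, level with the rim, 76 mm above the aspirator's origin; axes as the aspirator's. A hole of 27 mm radius in a lip 6 mm thick, with two slots along +x and -x out to 43 mm radius, each open 23 degrees or more either side of the x axis (lugs have about 13 degrees of play). Below the lip a chamber of 43 mm radius, 24 mm deep
- filter_cartridge: grey plastic filter cartridge, about 90 g, standing on the desk. Origin: centre of its underside, z up. Plug 42 mm across, 19 mm long; two lugs along +x and -x out to 36 mm radius, 10 mm wide, 2 to 8 mm above the origin; flange 80 mm across, at 19 to 27 mm. Either lug fits either slot. Seated, the flange rests on the rim, origin 19 mm below the port's mouth, lug tops 5 mm under the lip; no spring
- bar_top (a point): top centre of the cartridge's upright bar grip, 63 mm above its origin; the bar is 56 mm long along x (in line with the lugs), 16 mm thick along y, and rises 36 mm from the flange
- blanking_plug: blanking plug of the same grey plastic, standing on the desk, not to be used: flange 62 mm across, round knob 32 mm across, no lugs, 63 mm high. Origin: centre of its underside
There are look-alikes about, which are no part of the job. What is shaped like the filter_cartridge but blue, brown or purple is not meant.

How it is judged:
On the way:
1. the cartridge's lugs have gone down through the slots of the port (horizontal distance between filter_cartridge and aspirator below 0.012 m and z of filter_cartridge in the frame of aspirator below 0.0625 m), for 0.1 s.
At the end, for the whole second after the job is handed in: The filter cartridge sits in the aspirator's port, released and at rest: centred within 12 mm, flange down on the rim within 3.5 mm, upright within about 6 degrees, and its lugs turned at least 46 degrees (0.8 rad) from the slots, under the lip (horizontal distance between filter_cartridge and aspirator below 0.012 m and z of filter_cartridge in the frame of aspirator below 0.0605 m and angle between filter_cartridge's own z axis and vertical below 0.1 rad and angle between the x axis of filter_cartridge and the x axis of aspirator, either way round above 0.8 rad and linear speed of filter_cartridge below 0.02 m/s); the robot touches nothing.
It fails at once if the blanking plug is moved more than 40 mm or knocked over (distance of blanking_plug from where it was at the start of the episode above 0.04 m or angle between blanking_plug's own z axis and vertical above 0.5 rad).
It also fails if it takes over 38 s, if anything falls off the work surface, if the arm or the gripper's body presses on something with over 40 N, if the wrist force passes 120 N, or if a joint passes its speed limit or range.

### The arm

A 6-joint arm with a two-finger parallel gripper is mounted at the origin on a cart in front of the work surface, level with it; the furniture and walls round the work are solid. World frame = base frame: x ahead of the robot, y to its left, z up, the work surface at z = 0. Lengths are in m, angles in rad, forces in N, time in s.
With the tool pointing down it reaches from about 0.375 to 0.9 m from the base axis. Payload 3.1 kg.
Tool frame: the origin (TCP) lies between the finger pads; the fingertips stand 11 mm ahead of it and the grasp point (between the pads) lies 8 mm behind it; z points along the fingers, y is the line along which they close (so a half turn about z gives the same grasp; the last joint's range is limited). The gripper opens to 87 mm and grips with 3 to 60 N. Pads are 19 mm wide; open, the fingers measure 117 mm over their backs; the gripper's body (75 mm by 190 mm) begins 51 mm behind the grasp point.
Start: joints at [-1.294, 0.527, 1.433, -0, 1.181, -0.178], TCP at [0.275, -0.561, 0.234] pointing down, gripper open.
Joint ranges: [-3.08, 3.08], [-0.75, 2.2], [0.22, 2.44], [-1.43, 4.57], [0, 2.65], [-2.85, 2.85]. Speed limits (rad/s): [2.79, 2.79, 3.14, 3.14, 3.14, 3.14].

### API

Orientations are given as a unit quaternion [x, y, z, w].
In Python, from rig import robot gives the robot as it stands.
- The arm moves only by the tool move_arm, never from a script. Its argument "moves" is text: rows parted by semicolons, each of 7 numbers parted by spaces: the shift along the tool's x, y, z in units of 100 mm (1.0 is 100 mm), then the turn, a rotation vector about the tool's x, y, z in units of 90 degrees (1.0 is 90 degrees), then the opening, from 0 (shut) to 1 (fully open). A call has 1 to 12 rows; each row is the pose to reach, as a shift and turn from the pose commanded when the call began, along the tool's axes at that moment; what a row does not reach only later rows make up. A row lasts 1/10 s, in which the tool goes at most 50 mm and 8.59 degrees, less where a joint would pass 70% of its speed; a pose out of reach is approached as far as the arm can. A call with a number of a shift or a turn outside -1 to 1 is refused whole. A call with a gripper value outside its range is refused whole. The fingers move at their own pace and stop on an object; "squeeze" is the grip in N (left out, the last holds). Time passes only in rows, so rows that repeat a pose let the fingers close. It gives the time, the measured TCP pose, the force, the opening and the grip force at its end, in the units of the state.
- robot.get_obs(): the state, without advancing time (a new reading comes with each control period).
- robot.camera(name): name is "scene" or "top" or "wrist"; returns a dict with "image" (400x640x3 uint8, red, green, blue), "intrinsics" (3x3 intrinsics, pixels), "dist_coeffs" ([k1, k2, p1, p2, k3] as OpenCV has them; the pictures are not rectified), "extrinsics" (4x4, takes a point from world to camera coordinates). Camera axes: x right, y up, looking along -z (the intrinsics and any distortion apply to the point x, -y, -z); pixel columns grow to the right and rows downward; lengths in m; the calibration is good to about 2 mm. A picture is of the moment at which its call begins. There is no depth.
- robot.hand_in(): hands the job in; it is judged then, once.
The state is a dict: "time": time; "q": joint angles; "joint_velocities": joint speeds; "joint_torque": joint torques, N m; "position": TCP position; "tool_rot": TCP orientation; "ft_force": force on the tool from outside, world axes, zero at the start; "moment": the same for the moment, N m; "grip_width": finger opening in m; "grip_force": force on a finger pad.
Only numpy, scipy, OpenCV 4.12 (cv2) and the standard library are available. Lean on these libraries where they do the work, as an engineer would, in place of code of your own. Each camera call takes 0.05 s, during which the arm holds its last target. There are 200 camera calls.

## Working session

There is one attempt and no reset: what is moved stays moved. The work goes in short steps, Python scripts to look and compute and a tool call to move; the robot and the scene stay as the last step left them, time stands still between calls to the robot, and variables do not carry over. Pictures are saved under pics/ and viewed, at most 10 in all, crops included, and the job is handed in when it is done.

Besides the shell and the picture viewer there is one more tool, called after "Emit:" by a JSON object that holds its "fn" and its "kwargs". move_arm: Moves the arm, as the interface text tells. Shifts and turns lie within -1 to 1; 1 stands for 100 mm of shift or 90 degrees of turn. Its arguments: {"type":"object","properties":{"moves":{"type":"string"},"squeeze":{"type":"number"}},"required":["moves"]}

```bash
mkdir -p pics; cat > h.py <<'E'
import numpy as np, cv2
from rig import robot
from scipy.spatial.transform import Rotation as R
def snap(n,f):
    c=robot.camera(n); cv2.imwrite('pics/'+f,c['image'][:,:,::-1]); np.savez('pics/'+f[:-4],**c); return c
def load(f): return np.load('pics/'+f+'.npz')
def ray(c,px):
    u=cv2.undistortPoints(np.array(px,float).reshape(-1,1,2),c['intrinsics'],c['dist_coeffs']).reshape(-1,2)
    d=np.c_[u[:,0],-u[:,1],-np.ones(len(u))]; E=c['extrinsics']; 
    return -E[:3,:3].T@E[:3,3], d@E[:3,:3]
def onz(c,px,z):
    o,d=ray(c,px); return o+d*((z-o[2])/d[:,2])[:,None]
def proj(c,P):
    E=c['extrinsics'];p=np.atleast_2d(P)@E[:3,:3].T+E[:3,3]; p=p*[1,-1,-1]
    return cv2.projectPoints(p,np.zeros(3),np.zeros(3),c['intrinsics'],c['dist_coeffs'])[0].reshape(-1,2)
E
python3 - <<'E'
from h import *
a=snap('scene','s0.png');b=snap('top','t0.png')
for c in(a,b): print(ray(c,[[320,200]]))
print(robot.get_obs())
E
```

```text
(array([ 0.00875566, -0.52156979,  0.51389481]), array([[ 0.56797362,  0.65004004, -0.50510936]]))
(array([0.37423259, 0.0413463 , 0.91009636]), array([[ 0.15830644, -0.03022595, -0.9872105 ]]))
{'time': 0.1, 'q': array([-1.29354081e+00,  5.28358984e-01,  1.43377037e+00,  1.33049028e-05,
        1.18138958e+00, -1.78466134e-01]), 'joint_velocities': array([ 9.57249338e-04, -1.23608857e-03, -4.36319943e-03,  6.21387275e-04,
        4.35487362e-05, -1.29841419e-03]), 'joint_torque': array([-2.16832127e-04, -4.40986454e+01, -1.77151465e+01,  6.35385141e-02,
        5.33607882e-02, -3.64911932e-05]), 'position': array([ 0.274942  , -0.56057319,  0.23267941]), 'tool_rot': array([ 9.74151971e-01,  2.25891590e-01, -4.14100546e-05, -9.62266383e-04]), 'ft_force': array([-0.14149647,  0.11078218,  0.47799722]), 'moment': array([0.03520078, 0.04905585, 0.05740154]), 'grip_force': 0.0, 'grip_width': 0.08713757263649922}
```

View pics/t0.png

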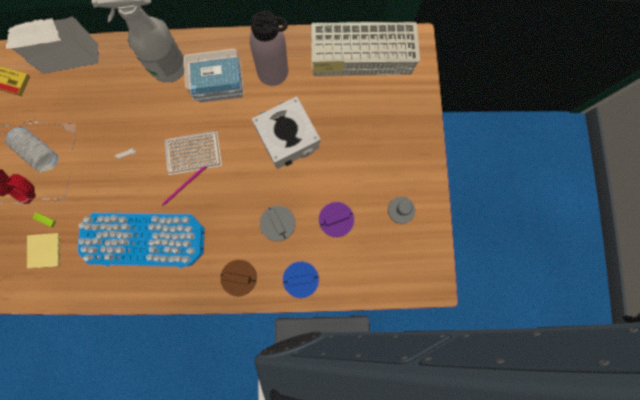

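View pics/s0.png

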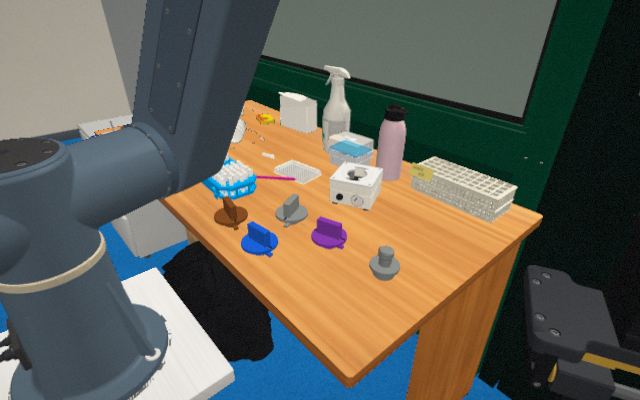

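Top view candidates: the grey bar-grip disc (277,223) fits the description. Purple (336,220), brown (238,278) and blue (300,280) are look-alikes in the wrong colours. Grey (401,210) has a small round knob, so it is the blanking plug. I'll confirm in a crop.

```bash
python3 - <<'E'
from h import *
t=load('t0');s=load('s0')
A=cv2.resize(t['image'][90:250,240:350],None,fx=3.6,fy=3.6,interpolation=cv2.INTER_CUBIC)
B=cv2.resize(s['image'][155:235,265:390],None,fx=3.2,fy=3.2,interpolation=cv2.INTER_CUBIC)
C=np.zeros((576,800,3),np.uint8);C[:A.shape[0],:A.shape[1]]=A;C[:B.shape[0],400:400+B.shape[1]]=B
cv2.imwrite('pics/crop.png',C[:,:,::-1])
def grey(c,x0,x1,y0,y1):
    h=cv2.cvtColor(c['image'],cv2.COLOR_RGB2HSV);m=np.zeros(h.shape[:2],np.uint8)
    m[y0:y1,x0:x1]=((h[...,1]<70)[y0:y1,x0:x1])*255
    k=max(cv2.findContours(m,0,1)[0],key=cv2.contourArea);return k
k=grey(t,250,312,195,250);print('cart',cv2.fitEllipse(k),cv2.boundingRect(k))
for z in(.027,):
    P=onz(t,k.reshape(-1,2),z)[:,:2].astype(np.float32);print(cv2.minEnclosingCircle(P),P.min(0),P.max(0))
k=grey(t,240,330,90,172);r=cv2.minAreaRect(k);print('asp',r,onz(t,cv2.boxPoints(r),.076))
g=cv2.cvtColor(t['image'],cv2.COLOR_RGB2GRAY);m=np.zeros_like(g);m[112:148,268:304]=(g[112:148,268:304]<90)*255
k=max(cv2.findContours(m,0,1)[0],key=cv2.contourArea);P=onz(t,k.reshape(-1,2),.076);print('port',cv2.fitEllipse(k),(P.min(0)+P.max(0))/2)
E
```

```text
cart ((277.0189208984375, 222.88294982910156), (33.76273727416992, 34.111541748046875), 54.782188415527344) (260, 206, 35, 35)
((0.46703052520751953, 0.11125432699918747), 0.038848765194416046) [0.4287954  0.07333391] [0.5048537  0.14897773]
asp ((286.7399597167969, 131.615234375), (59.40803909301758, 52.27481460571289), 62.52556610107422) [[0.69598931 0.1647398  0.076     ]
 [0.74999399 0.06164714 0.076     ]
 [0.62647229 0.00446905 0.076     ]
 [0.57526967 0.10549485 0.076     ]]
port ((285.9987487792969, 130.18765258789062), (20.75792694091797, 31.134632110595703), 150.67816162109375) [0.66373838 0.08464207 0.076     ]
```

View pics/crop.png

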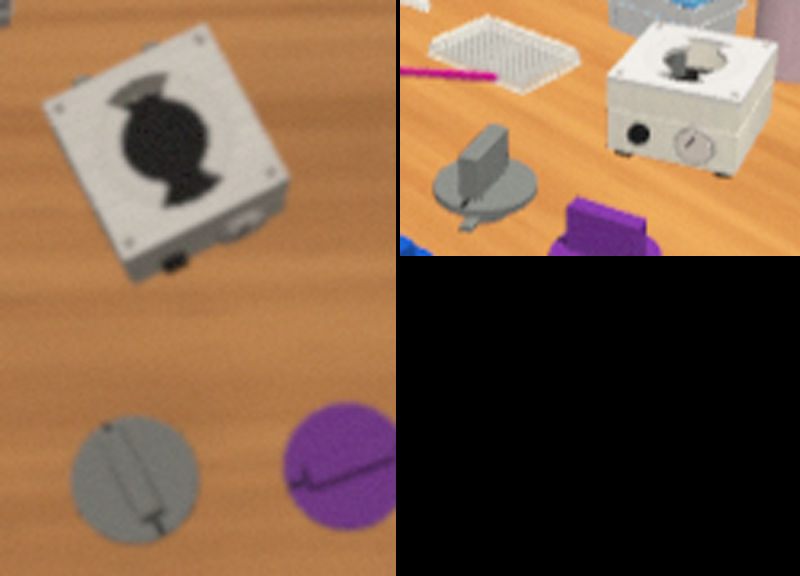

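The crop confirms it: the grey cartridge has a bar grip and a lug showing at the lower left. Its bar in the top view runs from crop (107,430) to (157,525), about 28° yaw. The aspirator slots run from (137,90) to (190,190), also about 28°. The tool's x axis is already at 26°, so I can travel now.

Emit:
{"fn": "move_arm", "kwargs": {"moves": "0.4 -0.44 0 0 0 0 1;0.78 -0.86 0 0 0 0 1;0.78 -0.86 0 0 0 0 1", "squeeze": 20}}

```text
time: 0.4
position: [0.3074, -0.4438, 0.2325]
tool_rot: [0.974, 0.227, -0.0, -0.003]
ft_force: [-0.0, -0.3, 0.7]
grip_width: 0.0872
grip_force: 0.0
```

Emit:
{"fn": "move_arm", "kwargs": {"moves": "0.4 -0.44 0 0 0 0 1;0.78 -0.86 0 0 0 0 1;0.78 -0.86 0 0 0 0 1"}}

```text
time: 0.7
position: [0.3393, -0.3332, 0.2331]
tool_rot: [0.974, 0.227, -0.0, -0.002]
ft_force: [-0.6, 0.7, -0.2]
grip_width: 0.0869
grip_force: 0.0
```

Emit:
{"fn": "move_arm", "kwargs": {"moves": "0.4 -0.44 0 0 0 0 1;0.78 -0.86 0 0 0 0 1;0.78 -0.86 0 0 0 0 1"}}

```text
time: 1.0
position: [0.3715, -0.2229, 0.2333]
tool_rot: [0.974, 0.227, -0.0, -0.001]
ft_force: [-0.8, -0.2, -0.5]
grip_width: 0.0869
grip_force: 0.0
```

Emit:
{"fn": "move_arm", "kwargs": {"moves": "0.4 -0.44 0 0 0 0 1;0.78 -0.86 0 0 0 0 1;0.78 -0.86 0 0 0 0 1"}}

```text
time: 1.3
position: [0.4041, -0.1119, 0.2335]
tool_rot: [0.974, 0.227, -0.0, -0.001]
ft_force: [-0.2, -0.6, 0.6]
grip_width: 0.0871
grip_force: 0.0
```

Emit:
{"fn": "move_arm", "kwargs": {"moves": "0.4 -0.44 0 0 0 0 1;0.78 -0.86 0 0 0 0 1;0.78 -0.86 0 0 0 0 1"}}

```text
time: 1.6
position: [0.4372, -0.0005, 0.2337]
tool_rot: [0.974, 0.228, 0.001, -0.0]
ft_force: [-0.8, -1.0, 0.5]
grip_width: 0.0872
grip_force: 0.0
```

Emit:
{"fn": "move_arm", "kwargs": {"moves": "0.4 -0.44 0 0 0 0 1;0.78 -0.86 0 0 0 0 1;0.78 -0.86 0 0 0 0 1;0.78 -0.86 0 0 0 0 1"}}

```text
time: 2.0
position: [0.4697, 0.11, 0.2336]
tool_rot: [0.974, 0.228, 0.001, 0.0]
ft_force: [-0.3, 0.1, 0.4]
grip_width: 0.0869
grip_force: 0.0
```

```bash
python3 - <<'E'
from h import *
c=snap('wrist','w1.png')
print(proj(c,[[.467,.111,.027],[.467,.111,.063],[.664,.085,.076]]),c['extrinsics'])
o=robot.get_obs();print(o['time'],o['q'],o['position'],R.from_quat(o['tool_rot']).as_matrix())
E
```

```text
[[314.34805266 176.43968504]
 [314.17330264 184.67861085]
 [452.14801601 -11.54293422]] [[ 0.44385465 -0.89609734  0.00161266 -0.11029407]
 [ 0.8576196   0.42427279 -0.29065652 -0.41428782]
 [ 0.25977232  0.1303923   0.9568261  -0.52786491]
 [ 0.          0.          0.          1.        ]]
2.05 [-4.52333691e-03  3.35363159e-01  1.78385397e+00 -8.03308958e-04
  1.02181742e+00  1.10820177e+00] [0.46895053 0.10867811 0.23340504] [[ 8.96721693e-01  4.42594506e-01  5.55147950e-04]
 [ 4.42594812e-01 -8.96721450e-01 -6.87787038e-04]
 [ 1.93402310e-04  8.62459160e-04 -9.99999609e-01]]
```

View pics/w1.png

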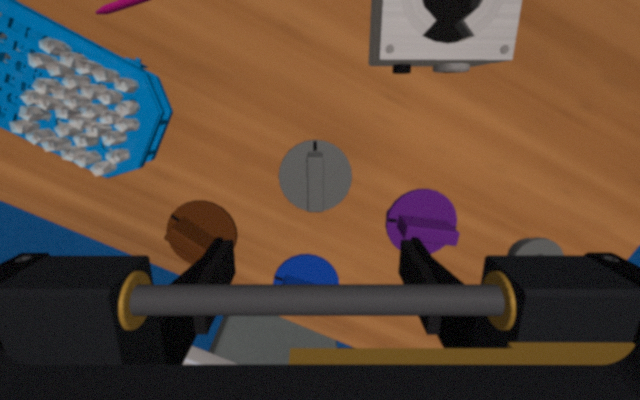

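The wrist view shows the grey cartridge at (315,176), centred between the fingers, with its bar running straight up the image. The aspirator's front top edge is near row 58. I'll refine both poses.

```bash
python3 - <<'E'
from h import *
w=load('w1');t=load('t0')
h=cv2.cvtColor(w['image'],cv2.COLOR_RGB2HSV);m=np.zeros(h.shape[:2],np.uint8);m[130:222,265:365]=(h[130:222,265:365,1]<70)*255
k=max(cv2.findContours(m,0,1)[0],key=cv2.contourArea);e=cv2.fitEllipse(k);print('flange w',e,onz(w,[e[0]],.027))
e=(277.02,222.88);print('flange t',onz(t,[e],.027))
P=onz(w,[[315.5,152],[315,212]],.063);print('bar',P,np.degrees(np.arctan2(*(P[0]-P[1])[1::-1])))
# aspirator top: bright mask, per-view
g=cv2.cvtColor(t['image'],cv2.COLOR_RGB2GRAY)
m=np.zeros_like(g);hs=cv2.cvtColor(t['image'],cv2.COLOR_RGB2HSV);m[92:170,245:325]=((hs[...,1]<60)&(g>150))[92:170,245:325]*255
k=max(cv2.findContours(m,0,1)[0],key=cv2.contourArea);r=cv2.minAreaRect(k);B=onz(t,cv2.boxPoints(r),.076);print('top',r,B.mean(0),np.linalg.norm(np.diff(B,axis=0),axis=1),[np.degrees(np.arctan2(d[1],d[0])) for d in np.diff(B,axis=0)])
for T in(70,90,110):
  m=np.zeros_like(g);m[112:146,268:304]=(g[112:146,268:304]<T)*255
  k=max(cv2.findContours(m,0,1)[0],key=cv2.contourArea)
  # round hole: inscribed circle
  d=cv2.distanceTransform(m,cv2.DIST_L2,5);_,v,_,p=cv2.minMaxLoc(d);print('hole',T,p,v,onz(t,[p],.076))
gw=cv2.cvtColor(w['image'],cv2.COLOR_RGB2GRAY)
L=[(u,40+np.argmax(np.abs(np.diff(gw[40:72,u].astype(int))))) for u in range(385,515,5)];print(L)
E
```

```text
flange w ((314.8440856933594, 175.467529296875), (70.07318115234375, 71.04534912109375), 87.11585235595703) [[0.46820152 0.11099494 0.027     ]]
flange t [[0.46678851 0.11112739 0.027     ]]
bar [[0.49632209 0.12403993 0.063     ]
 [0.44201039 0.09776205 0.063     ]] 25.81930559862178
top ((285.4279479980469, 128.82022094726562), (49.88003158569336, 51.26772689819336), 62.44719314575195) [0.6681456  0.08676097 0.076     ] [0.11405362 0.11459361 0.11146007] [np.float64(-62.291883853545926), np.float64(-155.080899970403), np.float64(117.05720974257166)]
hole 70 (285, 128) 10.393798828125 [[0.66922536 0.08764209 0.076     ]]
hole 90 (285, 128) 10.787599563598633 [[0.66922536 0.08764209 0.076     ]]
hole 110 (285, 128) 10.984498977661133 [[0.66922536 0.08764209 0.076     ]]
[(385, np.int64(59)), (390, np.int64(59)), (395, np.int64(59)), (400, np.int64(59)), (405, np.int64(59)), (410, np.int64(59)), (415, np.int64(59)), (420, np.int64(59)), (425, np.int64(59)), (430, np.int64(59)), (435, np.int64(40)), (440, np.int64(41)), (445, np.int64(41)), (450, np.int64(42)), (455, np.int64(41)), (460, np.int64(40)), (465, np.int64(59)), (470, np.int64(59)), (475, np.int64(59)), (480, np.int64(59)), (485, np.int64(59)), (490, np.int64(59)), (495, np.int64(59)), (500, np.int64(59)), (505, np.int64(59)), (510, np.int64(59))]
```

Emit:
{"fn": "move_arm", "kwargs": {"moves": "0 -0.03 0.4 0 0 0 1;0 -0.03 0.8 0 0 0 1;0 -0.03 0.95 0 0 0 1"}}

```text
time: 2.35
position: [0.4649, 0.1092, 0.1358]
tool_rot: [0.974, 0.225, -0.003, -0.0]
ft_force: [-1.1, 1.2, 0.1]
grip_width: 0.0873
grip_force: 0.0
```

Emit:
{"fn": "move_arm", "kwargs": {"moves": "0 0 0.4 0 0 0 1;0 0 0.8 0 0 0 1;0 0 0.93 0 0 0 1;0 0 0.93 0 0 0 1;0 0 0.93 0 0 0 1"}}

```text
time: 2.85
position: [0.4674, 0.1097, 0.0457]
tool_rot: [0.974, 0.225, 0.0, 0.0]
ft_force: [0.7, -0.9, 0.5]
grip_width: 0.087
grip_force: 0.0
```

Emit:
{"fn": "move_arm", "kwargs": {"moves": "0 0 0 0 0 0 0;0 0 0 0 0 0 0;0 0 0 0 0 0 0;0 0 0 0 0 0 0;0 0 0 0 0 0 0;0 0 0 0 0 0 0;0 0 0 0 0 0 0;0 0 0 0 0 0 0", "squeeze": 25}}

```text
time: 3.65
position: [0.4669, 0.1109, 0.0455]
tool_rot: [0.974, 0.226, -0.0, -0.0]
ft_force: [-0.1, 0.5, -0.1]
grip_width: 0.0312
grip_force: 0.0
```

Emit:
{"fn": "move_arm", "kwargs": {"moves": "0 0 0 0 0 0 0;0 0 0 0 0 0 0;0 0 0 0 0 0 0;0 0 0 0 0 0 0;0 0 0 0 0 0 0"}}

```text
time: 4.15
position: [0.4668, 0.1108, 0.0455]
tool_rot: [0.974, 0.226, -0.0, -0.0]
ft_force: [0.5, 0.1, -0.5]
grip_width: 0.0158
grip_force: 25.0
```

Emit:
{"fn": "move_arm", "kwargs": {"moves": "0 0 -0.3 0 0 0 0;0 0 -0.6 0 0 0 0;0 0 -0.9 0 0 0 0;0 0 -1 0 0 0 0;0 0 -1 0 0 0 0"}}

```text
time: 4.65
position: [0.4678, 0.1109, 0.1467]
tool_rot: [0.974, 0.226, 0.002, 0.0]
ft_force: [-0.1, -0.8, -0.8]
grip_width: 0.0159
grip_force: 25.0
```

```bash
python3 - <<'E'
from h import *
c=snap('wrist','w2.png');t=snap('top','t2.png')
o=robot.get_obs();print(o['time'],o['q'],o['position'],o['grip_width'],o['grip_force']);M=R.from_quat(o['tool_rot']).as_matrix();print(M)
print('delta tool',(np.array([.668,.087,o['position'][2]])-o['position'])@M*10)
E
```

```text
4.75 [-3.21852308e-04  4.76590436e-01  1.87811939e+00 -1.59371829e-05
  7.88266362e-01  1.11470144e+00] [0.46619824 0.11084663 0.14485126] 0.01565455136744712 24.999639271991327
[[ 8.97915226e-01  4.40166255e-01 -1.38353966e-03]
 [ 4.40166663e-01 -8.97916092e-01 -1.08562714e-05]
 [-1.24708109e-03 -5.99240024e-04 -9.99999043e-01]]
delta tool [ 1.70704385  1.102386   -0.00278942]
```

View pics/w2.png

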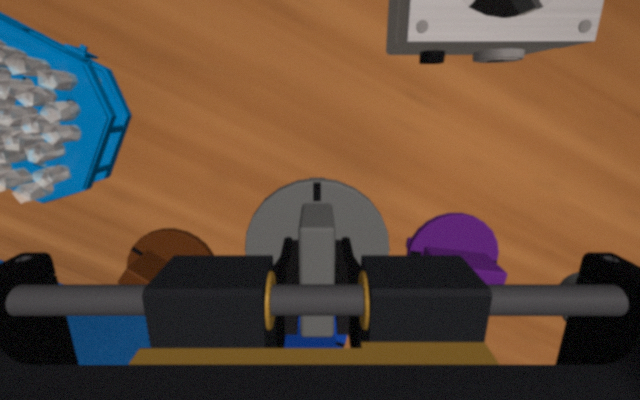

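The cartridge is firmly gripped (bar width 15.7 mm) and the aspirator is at the upper right, (500,40). I'll go part of the way and measure the port from close by.

Emit:
{"fn": "move_arm", "kwargs": {"moves": "0.3 0.2 0 0 0 0 0;0.6 0.4 0 0 0 0 0;0.6 0.7 0 0 0 0 0;0.6 1 0 0 0 0 0;0.6 1 0 0 0 0 0;0.6 1 0 0 0 0 0"}}

```text
time: 5.35
position: [0.5636, 0.0471, 0.1435]
tool_rot: [0.974, 0.225, -0.002, -0.001]
ft_force: [-0.9, 0.4, -0.5]
grip_width: 0.0159
grip_force: 25.0
```

```bash
python3 - <<'E'
from h import *
c=snap('wrist','w3.png')
o=robot.get_obs();print(o['time'],o['position']);M=R.from_quat(o['tool_rot']).as_matrix()
print('delta tool',(np.array([.668,.087,o['position'][2]])-o['position'])@M*10, proj(c,[[.668,.087,.076]]))
E
```

```text
5.4 [0.56322261 0.04773207 0.14375835]
delta tool [ 1.11371364  0.10794151 -0.00420861] [[333.64070438  41.00087394]]
```

View pics/w3.png

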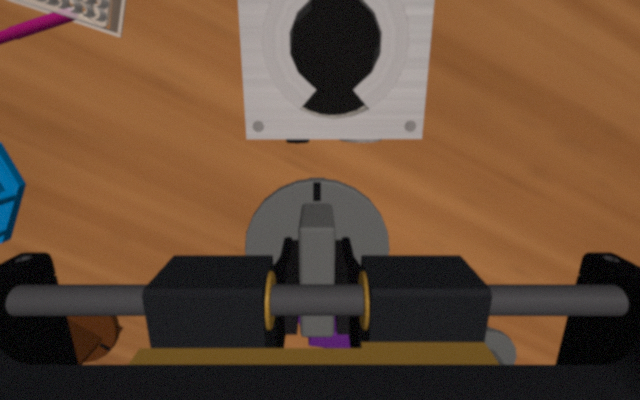

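The port hole spans columns 290 to 381 around row 41, the slot's outer arc is at row 115, and the box's front edge runs from (247,139) to (422,138). My projected port point, (334,41), agrees to about 2 px.

```bash
python3 - <<'E'
from h import *
c=load('w3');o=robot.get_obs();M=R.from_quat(o['tool_rot']).as_matrix();p=o['position']
f=lambda q:((onz(c,q,.076)-p)@M)[:,:2]*1000
print(f([[290,41],[381,41],[247,139],[422,138],[334,115],[238,10],[434,10]]))
E
```

```text
[[111.64418284 -14.71473227]
 [111.55933507  38.83291865]
 [ 54.49219022 -43.60017467]
 [ 55.01610558  68.10461731]
 [ 69.33789676  11.78695139]
 [127.90606866 -44.17917494]
 [127.70769561  68.30490712]]
```

Emit:
{"fn": "move_arm", "kwargs": {"moves": "0.3 0.04 0 0 0 0 0;0.6 0.08 0 0 0 0 0;0.9 0.12 0 0 0 0 0;1 0.12 0 0 0 0 0;1 0.12 0 0 0 0 0"}}

```text
time: 5.9
position: [0.6595, 0.0822, 0.1446]
tool_rot: [0.974, 0.227, -0.001, -0.0]
ft_force: [1.1, -0.1, -0.5]
grip_width: 0.0158
grip_force: 25.0
```

Emit:
{"fn": "move_arm", "kwargs": {"moves": "0.11 0 0 0 0 0 0;0.11 0 0 0 0 0 0;0.11 0 0 0 0 0 0"}}

```text
time: 6.2
position: [0.669, 0.0855, 0.1455]
tool_rot: [0.974, 0.226, -0.001, -0.0]
ft_force: [0.2, 0.4, -0.9]
grip_width: 0.0155
grip_force: 25.0
```

```bash
python3 - <<'E'
from h import *
p0=np.array([0.56322261,0.04773207,0.14375835])
o=robot.get_obs();M=R.from_quat(o['tool_rot']).as_matrix();print(o['time'],o['position'],(o['position']-p0)@M*1000,M,o['q'])
t=snap('top','t4.png');h=cv2.cvtColor(t['image'],cv2.COLOR_RGB2HSV)
s=snap('scene','s4.png')
cv2.imwrite('pics/c4.png',cv2.resize(np.hstack([t['image'][80:180,240:340],s['image'][130:230,310:410]]),None,fx=4,fy=4,interpolation=2)[:,:,::-1])
E
```

```text
6.2 [0.66895851 0.08554688 0.14546505] [111.58346772  12.59967043  -1.82523524] [[ 8.97862312e-01  4.40275006e-01 -1.08988291e-03]
 [ 4.40275180e-01 -8.97862884e-01 -8.71356854e-05]
 [-1.01692908e-03 -4.01612547e-04 -9.99999402e-01]] [-3.80942625e-02  6.92482581e-01  1.37455681e+00 -1.46132052e-04
  1.07563904e+00  1.07686639e+00]
```

View pics/c4.png

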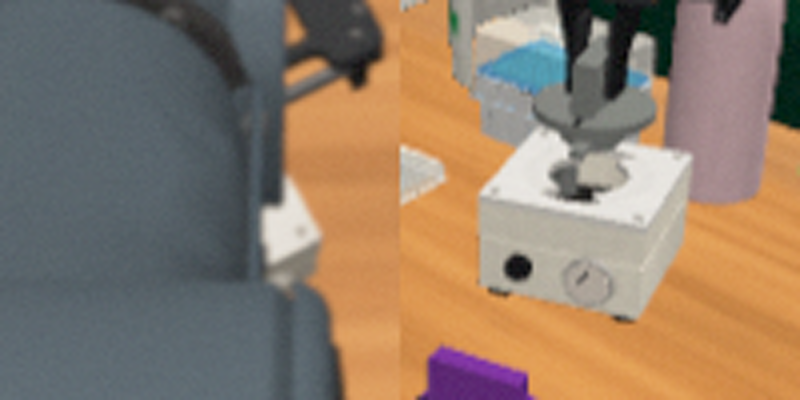

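The scene half shows the cartridge upright over the port with its lug above the slot. Before the twist I'll check that the gripper body clears the bottle and box behind.

```bash
python3 - <<'E'
from h import *
t=load('t0');s=load('s0')
print('bottle base',onz(t,[[257,80],[272,84],[288,80]],0),'box',onz(t,[[196,101],[242,96]],0))
b=onz(t,[[272,84]],0)[0]+[.035,0,0]
for z in(.1,.15,.2,.25): print(z,proj(s,[[*b[:2],z]]),proj(t,[[*b[:2],z]]))
E
```

```text
bottle base [[0.82154791 0.15898329 0.        ]
 [0.80990705 0.12224727 0.        ]
 [0.81940912 0.08301646 0.        ]] box [[0.77137234 0.30778861 0.        ]
 [0.78064704 0.19540462 0.        ]]
0.1 [[390.26367989 144.04629235]] [[267.84078104  49.56836414]]
0.15 [[392.0422952  127.64912737]] [[265.45045958  37.13378399]]
0.2 [[393.9168947  110.42107339]] [[262.77891301  23.22002507]]
0.25 [[395.89599457  92.29181394]] [[259.77594018   7.558986  ]]
```

Emit:
{"fn": "move_arm", "kwargs": {"moves": "0 0 0.1 0 0 0 0;0 0 0.2 0 0 0 0;0 0 0.28 0 0 0 0;0 0 0.34 0 0 0 0;0 0 0.38 0 0 0 0;0 0 0.41 0 0 0 0;0 0 0.43 0 0 0 0;0 0 0.43 0 0 0 0"}}

```text
time: 7.1
position: [0.6699, 0.0856, 0.1027]
tool_rot: [0.974, 0.226, 0.0, 0.0]
ft_force: [0.4, 0.3, -0.4]
grip_width: 0.0161
grip_force: 25.0
```

Everything is seated: the origin is at about 57 mm with no contact force. The body sweep of about 102 mm clears the bottle (at least 140 mm away) and the box (156 mm). Twisting clockwise now.

Emit:
{"fn": "move_arm", "kwargs": {"moves": "0 0 0 0 0 0.09 0;0 0 0 0 0 0.18 0;0 0 0 0 0 0.27 0;0 0 0 0 0 0.36 0;0 0 0 0 0 0.45 0;0 0 0 0 0 0.54 0;0 0 0 0 0 0.63 0;0 0 0 0 0 0.7 0;0 0 0 0 0 0.76 0;0 0 0 0 0 0.81 0;0 0 0 0 0 0.83 0;0 0 0 0 0 0.83 0"}}

```text
time: 8.3
position: [0.67, 0.0856, 0.1029]
tool_rot: [0.911, -0.411, 0.0, -0.0]
ft_force: [-0.5, 0.4, -1.3]
grip_width: 0.0162
grip_force: 25.0
```

```bash
python3 - <<'E'
from h import *
o=robot.get_obs();M=R.from_quat(o['tool_rot']).as_matrix();print(o['time'],o['position'],o['ft_force'],o['moment'],o['q'],np.degrees(np.arctan2(M[1,0],M[0,0])))
E
```

```text
8.3 [0.66997852 0.08557359 0.10290468] [-0.54364989  0.36613039 -1.33495781] [ 0.08620901 -0.02358531  0.00380115] [-3.80713275e-02  7.46176519e-01  1.39895946e+00  5.01476304e-05
  9.95722006e-01  2.38059486e+00] -48.5809340908841
```

Emit:
{"fn": "move_arm", "kwargs": {"moves": "0 0 0 0 0 0 0.6;0 0 0 0 0 0 0.6;0 0 0 0 0 0 0.6;0 0 0 0 0 0 0.6;0 0 0 0 0 0 0.6;0 0 0 0 0 0 0.6"}}

```text
time: 8.9
position: [0.6698, 0.0856, 0.1026]
tool_rot: [0.911, -0.411, 0.0, -0.0]
ft_force: [-1.4, -0.1, 0.1]
grip_width: 0.0502
grip_force: 0.0
```

Emit:
{"fn": "move_arm", "kwargs": {"moves": "0 0 -0.1 0 0 0 0.6;0 0 -0.3 0 0 0 0.6;0 0 -0.6 0 0 0 0.6;0 0 -0.9 0 0 0 0.6;0 0 -1 0 0 0 0.6;0 0 -1 0 0 0 0.6;0 0 -1 0 0 0 0.6"}}

```text
time: 9.6
position: [0.6689, 0.0856, 0.2017]
tool_rot: [0.911, -0.411, -0.001, 0.0]
ft_force: [0.6, 0.1, -0.7]
grip_width: 0.0518
grip_force: 0.0
```

```bash
python3 - <<'E'
from h import *
c=snap('wrist','w5.png');s=snap('scene','s5.png')
C=np.zeros((560,800,3),np.uint8);C[:320,:512]=cv2.resize(c['image'],(512,320));A=cv2.resize(s['image'][140:225,310:400],None,fx=3,fy=3,interpolation=2);C[300:300+A.shape[0],520:790]=A
cv2.imwrite('pics/c5.png',C[:,:,::-1])
print(proj(c,[[.669,.086,.084]])*.8)
E
```

```text
[[252.67007275 158.65266526]]
```

View pics/c5.png

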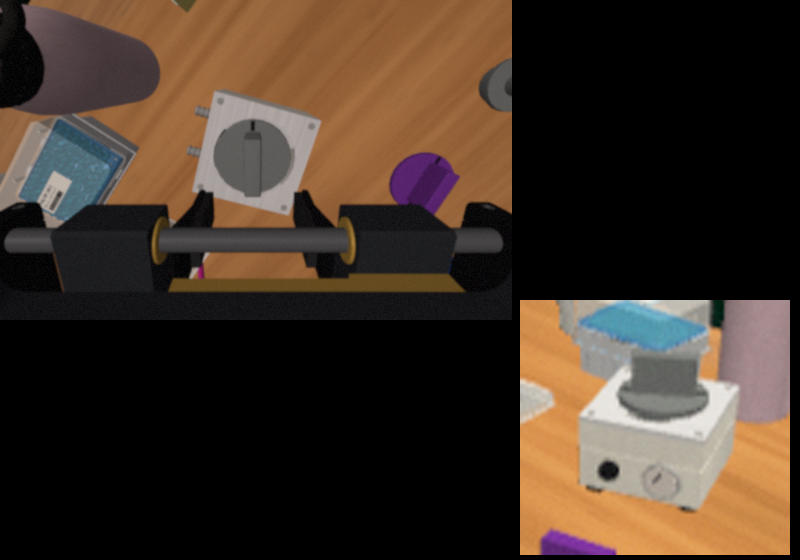

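The cartridge sits flat and centred in the port. In the wrist half it is at (253,157), against a prediction of (253,159). The bar is turned about 75° from the slots, and the gripper is clear. Handing in.

```bash
python3 -c "
from rig import robot
print(robot.hand_in())"
```

```text
the job is handed in; nothing more can be done
None
```

The grey filter cartridge sits flat in the port, twisted clockwise about 75° from the slots and released. I kept clear of the blanking plug throughout, and the job was handed in at about 10 s; no verdict came back.

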